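# Hook an injector bracket into a slotted upright and lock it

### The job

Hang the loose metal bracket on the slotted upright: put its two back tabs through the two slots, let it down so that the tabs hook behind the panel, then push it down gently until it is fully home and the spring catch snaps out over its lower edge. Do not force it: keep the push well under 40 newtons, let go at the end, and leave the injector that lies on the bench between the bracket and the upright where it is.

Things in the scene. Friction and masses are not known exactly. Their poses are not given: they have to be found in the camera images.
- grip (a point): Grasp point of the loose bracket (aluminium plate, steel arm) of 0.3 kg (15 per cent more or less), standing on the bench: on its arm, a level bar 12 mm thick across y and 26 mm tall, free from 24 to 98 mm before the back face. This point, by the centre of mass: 44 mm before the back face, 71 mm above the lower edge. x: from the arm's free end to the back plate; y across; z up.
- foot (a point): Middle of the lower edge of the bracket's back face; axes as grip, 44 mm to +x of it and 71 mm below. The back plate is 90 wide, 84 tall, 6 mm thick. From this edge up: a strip 5 mm tall, then a window 22 mm wide and 19 mm tall for the spring catch. The arm runs 100 mm from the plate to an end turned up 12 mm; strut and foot bar below it, 70 mm long.
- tabs (a point): Point midway between the ends of the bracket's two hook tabs, 13 mm behind the back face (+x), 63 mm above the lower edge; axes as grip. The tabs are at y -30 and +30 mm, 8 mm wide. Each: a neck 70 to 78 mm above the lower edge, and 7 to 13 mm behind the back face a hook hanging from it to 48 mm above the lower edge; the end is thus 30 mm tall.
- pad (a point): Middle of the top of the bracket's flat thumb pad, the place to push down on: 18 mm (x) by 36 mm (y), level with the arm's top, 15 mm before the back face and 84 mm above the lower edge. Axes as grip.
- upright: Slotted upright, fixed: dark frame (foot plate 12 mm thick reaching 30 mm before the face, cheeks 190 mm tall) with a grey panel 130 wide, 5 thick, top edge 180 mm up. The pose is the frame's: origin at bench height under the middle of the panel's face; x into the panel, the way tabs go in; y across; z up. The panel is clamped on by hand: up to 6 mm off to a side, up to 5.5 mm high or low.
- slots (a point): Nominal point between the two slots on the panel's face, 132 mm up; it belongs to the frame, so the real slots lie up to 6 mm off it across, 5.5 mm up or down (all heights here are for a panel not shifted). Slots at y -30 and +30 mm, 11 wide, 34 tall (1.5 mm play each side of a tab). Tabs enter with the bracket's lower edge 67 to 71 mm up; home, it is 45 mm up and the pad's top 129.
- catch (a joint): Spring catch in the panel (shifted with it), middle, below the slots: steel wedge 16 mm wide, 5 mm proud, 51 to 64 mm up, sloped on top, flat below. 0 = out; grows as pressed in (m), 0.005 = flush. Spring 6 N plus 0.5 N per mm. The bracket's lower edge meets it about 62 mm up; its weight will not pass it, a push of about 8 to 18 N does; then it snaps out in the window and the necks sit on the slots' ends.
- injector_a: Diesel injector, a bystander: dark steel, 190 mm long, 26 mm thick (connector stub up to 40 mm), in the middle of the bench, between the upright and the bracket, lying along x. Origin under its middle, x along it towards its black head.
- bracket: The whole bracket; origin at the point foot, same axes.

How it is judged:
By the outcome, as a careful person would: the job done as asked, in the order asked, and still so for the second after the job is handed in, with the robot touching nothing.
It also fails if it takes over 72 s, if anything falls off the work surface, if the arm or the gripper's body presses on something with over 40 N, if the wrist force passes 120 N, or if a joint passes its speed limit or range.

### The arm

A 6-joint arm with a two-finger parallel gripper is mounted at the origin on the work surface. World frame = base frame: x ahead of the robot, y to its left, z up, the work surface at z = 0. Lengths are in mm, angles in degrees, forces in N, time in s.
With the tool pointing down it reaches from about 275 to 975 mm from the base axis. Payload 8.4 kg.
Tool frame: the origin (TCP) lies on the centre line of the jaws, within the pads' length; the fingertips stand 19 mm ahead of it and the grasp point (between the pads) is the TCP; z points along the fingers, y is the line along which they close (so a half turn about z gives the same grasp; the last joint's range is limited). The gripper opens to 92 mm and grips with 3 to 60 N. Pads are 20 mm wide; open, the fingers measure 128 mm over their backs; the gripper's body (75 mm by 189 mm) begins 69 mm behind the grasp point.
Start: joints at [-74.966, 20.225, 93.587, -0, 66.188, -0.138], TCP at [163.571, -603.218, 233.583] pointing down, gripper open.
Joint ranges: [-150.9, 150.9], [-52.94, 120.26], [3.33, 152.33], [-74.26, 254.26], [0, 154.13], [-172.89, 172.89]. Speed limits (degrees/s): [127.2, 127.2, 159.86, 180, 180, 180].

### API

Orientations are given as [roll, pitch, yaw] about the fixed x, y, z axes, in that order (R = Rz(yaw) Ry(pitch) Rx(roll)).
In Python, from bench import readout, grab_frame, camera_params, bot gives the robot as it stands. The module is installed in compiled form; this text tells all that it offers.
- The arm moves only by the shell command python3 -m crank 'ROWS' [FORCE]. ROWS is JSON, a list of rows, each an object of numbers: "x", "y", "z": the shift along the world's x, y, z in cm; "rx", "ry", "rz": the turn, a rotation vector about the world's x, y, z in degrees; "hand": the opening in per cent of the stroke, from 0 (shut) to 100 (fully open). A call has exactly 5 rows; each row shifts and turns the commanded pose from where the row before left it; what a row does not reach is not made up. A row lasts 1/8 s, in which the tool goes at most 62.5 mm and 10.7 degrees, less where a joint would pass 70% of its speed; a pose out of reach is approached as far as the arm can. A call with a gripper value outside its range is refused whole. The fingers move at their own pace and stop on an object; FORCE is the grip in N (left out, the last holds). Time passes only in rows, so rows that do not move let the fingers close, or fill a call up. It gives the time, the measured TCP pose, the force, the opening and the grip force at its end, in the units of the state.
- readout.state(): the state, without advancing time (a new reading comes with each control period).
- grab_frame(name): name is "scene" or "side" or "wrist"; returns the picture (384x512x3 uint8, blue, green, red); there is no depth.
- camera_params(name): a dict with "intrinsics" (3x3 intrinsics, pixels), "xyz" and "orientation" of the camera in the world. Camera axes: x right, y down, z forward; pixel columns grow to the right and rows downward; lengths in mm; the calibration is good to about 2 mm. A picture is of the moment at which its call begins: read the wrist's pose just before it. camera_params takes no time and is no camera call; for the wrist camera it gives the pose at the moment of the call.
- bot.finish_job(): hands the job in; it is judged then, once.
The state is a dict: "t": time; "joint_pos": joint angles; "qvel": joint speeds; "tau": joint torques, N m; "tool_pos": TCP position; "orientation": TCP orientation; "wrist_force": force on the tool from outside, world axes, zero at the start; "torque": the same for the moment, N m; "gripper_width": opening from 0.0 (shut) to 1.0 (fully open); "grip_force": force on a finger pad.
Only numpy, scipy, OpenCV 4.12 (cv2) and the standard library are available. Lean on these libraries where they do the work, as an engineer would, in place of code of your own. Each camera call takes 0.05 s, during which the arm holds its last target. There are 200 camera calls.

## Working session

There is one attempt and no reset: what is moved stays moved. The work goes in short steps, Python scripts to look and compute and a shell command to move; the robot and the scene stay as the last step left them, time stands still between calls to the robot, and variables do not carry over. Pictures are saved under pics/ and viewed, at most 10 in all, crops included, and the job is handed in when it is done.

```bash
mkdir -p pics; cat > h.py <<'E'
import numpy as np, cv2
from scipy.spatial.transform import Rotation as R
from bench import readout, grab_frame, camera_params, bot
def Rm(o): return R.from_euler('xyz',o,degrees=True).as_matrix()
def snap(n,f):
    p=camera_params(n); im=grab_frame(n); cv2.imwrite('pics/'+f,im); np.save('pics/'+f+'.npy',np.array([p],dtype=object),allow_pickle=True); return im,p
def load(f): return cv2.imread('pics/'+f), np.load('pics/'+f+'.npy',allow_pickle=True)[0]
def ray(p,u,v):
    d=Rm(p['orientation'])@np.linalg.inv(np.array(p['intrinsics']))@[u,v,1]; return np.array(p['xyz']),d
def onz(p,u,v,z):
    o,d=ray(p,u,v); return o+d*(z-o[2])/d[2]
def tri(p1,a,p2,b):
    o1,d1=ray(p1,*a);o2,d2=ray(p2,*b)
    s=np.linalg.lstsq(np.c_[d1,-d2],o2-o1,rcond=None)[0]
    A=o1+s[0]*d1;B=o2+s[1]*d2
    return (A+B)/2,np.linalg.norm(A-B)
def proj(p,X):
    q=np.array(p['intrinsics'])@Rm(p['orientation']).T@(np.array(X)-p['xyz']); return q[:2]/q[2]
E
python3 - <<'E'
from h import *
for n in('scene','side'):
    im,p=snap(n,n+'0.png'); print(n,p)
a,_=load('scene0.png');b,_=load('side0.png')
cv2.imwrite('pics/both.png',np.vstack([a,b])[:,:])
s=readout.state();print(s)
E
```

```text
scene {'intrinsics': array([[462.16264728,   0.        , 257.63245557],
       [  0.        , 462.16264728, 186.60050388],
       [  0.        ,   0.        ,   1.        ]]), 'xyz': array([1053.9301256 ,  419.38506112,  648.27205236]), 'orientation': array([-131.14098824,   -0.78348569,  133.27455981])}
side {'intrinsics': array([[430.90909521,   0.        , 251.82767393],
       [  0.        , 430.90909521, 197.65353521],
       [  0.        ,   0.        ,   1.        ]]), 'xyz': array([228.68688583, 621.94911553, 611.39416432]), 'orientation': array([-125.68980253,   -0.98833755, -149.97229751])}
{'t': 0.1, 'joint_pos': array([-7.49670494e+01,  2.02593898e+01,  9.36236650e+01,  2.23039197e-05,
        6.61893340e+01, -1.38541409e-01]), 'qvel': array([-0.05785347, -0.10135719,  0.01265199, -0.07328174, -0.06295469,
       -0.06535929]), 'tau': array([-1.61202715e-04, -5.94905770e+01, -3.34930623e+01,  6.99508167e-02,
        1.83140690e-02, -3.28641954e-05]), 'tool_pos': array([ 163.44796332, -602.81227005,  232.937851  ]), 'orientation': array([-1.79927611e+02, -1.95430181e-04,  1.51714829e+01]), 'wrist_force': array([ 0.54130311, -0.0813479 ,  0.06914925]), 'torque': array([-0.03866641, -0.00970259,  0.04403267]), 'grip_force': 0.0, 'gripper_width': 0.9966801841360389}
```

View pics/scene0.png

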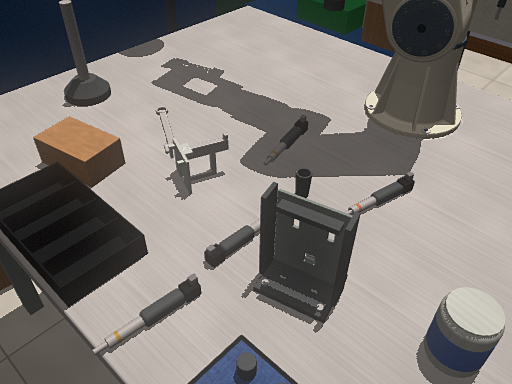

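View pics/side0.png

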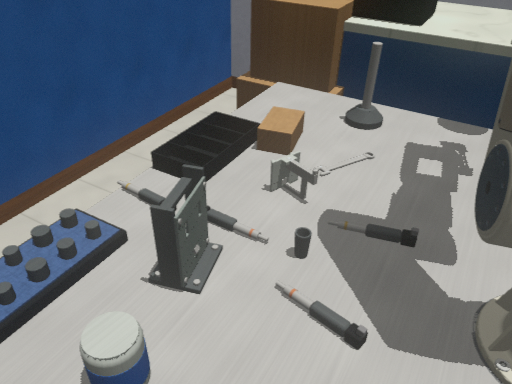

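The scene view shows the bracket at (195,165), the upright at (305,250) with white slots at (297,223) and (331,237), and the injector at (235,243). The side view shows the bracket at (295,175), the upright at (185,230) and the injector at (230,220).

```bash
python3 - <<'E'
from h import *
a,p=load('scene0.png');b,q=load('side0.png')
def c(im,x,y,w,h): return cv2.resize(im[y:y+h,x:x+w],(400,300),interpolation=cv2.INTER_CUBIC)
cv2.imwrite('pics/crop1.png',np.vstack([np.hstack([c(a,150,100,100,75+25),c(a,240,175,133,150)]),np.hstack([c(b,255,140,80,75),c(b,140,160,120,135)])]) )
for n,P,u in(('br',p,(195,185)),('up',p,(290,305)),('inj',p,(230,245)),):print(n,onz(P,*u,0))
for n,P,u in(('br',q,(292,190)),('up',q,(190,270)),('inj',q,(228,223))):print(n,onz(P,*u,0))
E
```

```text
br [ 596.93071649 -182.36184083    0.        ]
up [686.5645867  159.06760177   0.        ]
inj [663.62135365  -6.54774771   0.        ]
br [ 576.18042778 -201.14870799    0.        ]
up [627.35861498 153.91627833   0.        ]
inj [642.42534647  -8.03655527   0.        ]
```

View pics/crop1.png

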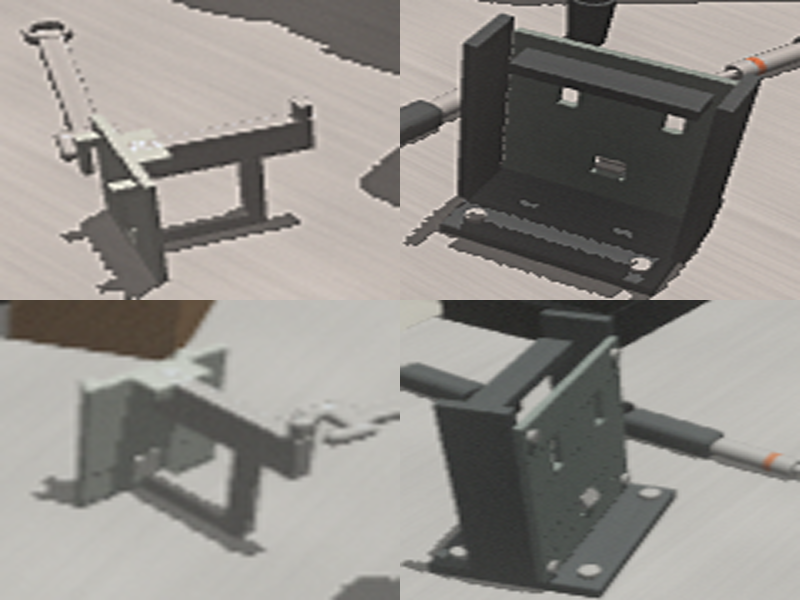

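The crops show the upright's panel facing the robot side, since the scene camera sees its back. They also show the bracket's arm end and the plate's top corners. I'll triangulate those points.

```bash
python3 - <<'E'
from h import *
a,p=load('scene0.png');b,q=load('side0.png')
def go(n,u,v):
    X,e=tri(p,u,q,v);print(n,X.round(1),'gap',round(e,1));return X
go('armend top',(225.5,133.3),(315,169.5))
A=go('plate far',(173,141.7),(300,152.5));B=go('plate near',(188.7,161.7),(271.4,161.2))
d=B-A;print('w',np.linalg.norm(d),'ydir ang',np.degrees(np.arctan2(d[1],d[0])), 'mid',(A+B)/2)
print('assuming z84:',onz(p,173,141.7,84),onz(p,188.7,161.7,84),onz(q,300,152.5,84),onz(q,271.4,161.2,84))
C=go('panel -y',(278.2,190),(203.6,178));D=go('panel +y',(351.4,214),(174.5,211.7))
d=D-C;print('w',np.linalg.norm(d),'ydir',np.degrees(np.arctan2(d[1],d[0])))
e,f=onz(q,222.5,245.5,12),onz(q,200,293.6,12);print('foot',e,f,np.linalg.norm(e-f),np.degrees(np.arctan2(*(f-e)[1::-1])))
E
```

```text
armend top [ 512.3 -172.4   96.4] gap 0.2
plate far [ 587.8 -256.4   74.5] gap 5.2
plate near [ 620.2 -164.9   87.1] gap 2.3
w 97.87013429570169 ydir ang 70.5098916930953 mid [ 604.00581282 -210.60593277   80.78248712]
assuming z84: [ 597.65788048 -241.3213005    84.        ] [ 618.71680552 -166.44191463   84.        ] [ 582.35728887 -245.5589964    84.        ] [ 622.95447107 -171.5381757    84.        ]
panel -y [636.6  79.7 171.9] gap 1.6
panel +y [610.5 197.2 181. ] gap 2.7
w 120.73956601549207 ydir 102.52709088524769
foot [604.38956167  72.1278933   12.        ] [568.3072761  201.75397369  12.        ] 134.55427176033612 105.55489915221794
```

```bash
python3 - <<'E'
from h import *
a,p=load('scene0.png');b,q=load('side0.png')
print(onz(q,364,118,5),onz(p,87,92,5),tri(p,(66,3),q,(376,45)))
P=camera_params('wrist');print(P, readout.state()['tool_pos'])
E
```

```text
[ 552.01326444 -694.25637337    5.        ] [ 550.68467257 -683.56685298    5.        ] (array([ 550.69329054, -672.98666784,  246.62755825]), np.float64(2.0599321814936005))
{'intrinsics': array([[340.93431268,   0.        , 252.44194607],
       [  0.        , 340.93431268, 189.6852902 ],
       [  0.        ,   0.        ,   1.        ]]), 'xyz': array([ 232.51731018, -582.78494673,  384.29216305]), 'orientation': array([ 1.65097053e+02,  9.82452226e-02, -7.47401872e+01])} [ 163.44796332 -602.81227005  232.937851  ]
```

```bash
python3 -m crank '[{"x":4,"y":4.1,"rz":-3.6,"z":0.3},{"x":4,"y":4.1,"rz":-3.6,"z":0.3},{"x":4,"y":4.1,"rz":-3.6,"z":0.3},{"x":4,"y":4.1,"rz":-3.6,"z":0.3},{"x":4,"y":4.1,"rz":-3.6,"z":0.3}]' 5
python3 -m crank '[{"x":4,"y":4.1,"rz":-3.6},{"x":4,"y":4.1,"rz":-3.6},{"x":4,"y":4.1,"rz":-3.6},{"x":4,"y":4.1,"rz":-3.6},{"x":4,"y":4.1,"rz":-3.6}]'
python3 -m crank '[{"x":0},{"x":0},{"x":0},{"x":0},{"x":0}]'
python3 - <<'E'
from h import *
im,p=snap('wrist','w1.png');print(p,readout.state()['orientation'])
E
```

```text
{'intrinsics': array([[340.93431268,   0.        , 252.44194607],
       [  0.        , 340.93431268, 189.6852902 ],
       [  0.        ,   0.        ,   1.        ]]), 'xyz': array([ 232.51731018, -582.78494673,  384.29216305]), 'orientation': array([ 1.65097053e+02,  9.82452226e-02, -7.47401872e+01])} [-1.79936968e+02  1.47746384e-03  1.51743944e+01]$[0]: bad value
$[0]: bad value
$[0]: bad value
```

View pics/w1.png

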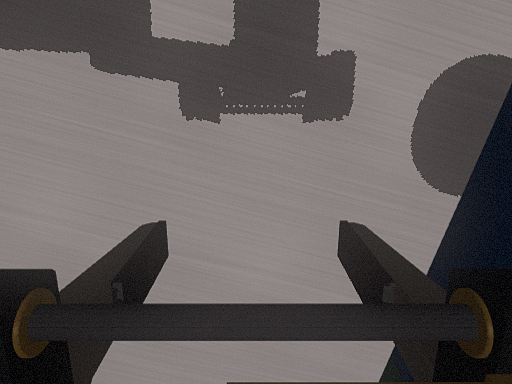

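The rows were refused and the arm hasn't moved, so the picture shows only bare bench. A row probably needs every key.

```bash
python3 -m crank '[{"x":4,"y":4.1,"z":0.3,"rx":0,"ry":0,"rz":-3.6,"hand":100},{"x":4,"y":4.1,"z":0.3,"rx":0,"ry":0,"rz":-3.6,"hand":100},{"x":4,"y":4.1,"z":0.3,"rx":0,"ry":0,"rz":-3.6,"hand":100},{"x":4,"y":4.1,"z":0.3,"rx":0,"ry":0,"rz":-3.6,"hand":100},{"x":4,"y":4.1,"z":0.3,"rx":0,"ry":0,"rz":-3.6,"hand":100}]' 5
```

```text
t: 0.78
tool_pos: [364.6, -396.7, 248.6]
orientation: [-180.0, -0.0, -3.0]
wrist_force: [0.1, -0.4, 0.3]
gripper_width: 1.001
grip_force: 0.0
```

```bash
python3 -m crank '[{"x":4,"y":4.1,"z":0,"rx":0,"ry":0,"rz":-3.6,"hand":100},{"x":4,"y":4.1,"z":0,"rx":0,"ry":0,"rz":-3.6,"hand":100},{"x":4,"y":4.1,"z":0,"rx":0,"ry":0,"rz":-3.6,"hand":100},{"x":4,"y":4.1,"z":0,"rx":0,"ry":0,"rz":-3.6,"hand":100},{"x":4,"y":4.1,"z":0,"rx":0,"ry":0,"rz":-3.6,"hand":100}]'
python3 -m crank '[{"x":0,"y":0,"z":0,"rx":0,"ry":0,"rz":0,"hand":100},{"x":0,"y":0,"z":0,"rx":0,"ry":0,"rz":0,"hand":100},{"x":0,"y":0,"z":0,"rx":0,"ry":0,"rz":0,"hand":100},{"x":0,"y":0,"z":0,"rx":0,"ry":0,"rz":0,"hand":100},{"x":0,"y":0,"z":0,"rx":0,"ry":0,"rz":0,"hand":100}]'
python3 - <<'E'
from h import *
im,p=snap('wrist','w2.png');print(p,readout.state()['orientation'])
E
```

```text
t: 1.4
tool_pos: [564.6, -191.6, 248.5]
orientation: [180.0, 0.0, -20.9]
wrist_force: [0.9, -0.3, -0.2]
gripper_width: 1.003
grip_force: 0.0
t: 2.02
tool_pos: [563.2, -193.9, 248.7]
orientation: [180.0, -0.0, -20.9]
wrist_force: [0.5, 0.1, 0.7]
gripper_width: 1.0
grip_force: 0.0
{'intrinsics': array([[340.93431268,   0.        , 252.44194607],
       [  0.        , 340.93431268, 189.6852902 ],
       [  0.        ,   0.        ,   1.        ]]), 'xyz': array([ 629.93471999, -218.2990796 ,  400.07551253]), 'orientation': array([ 1.65091438e+02,  1.56418211e-02, -1.10800652e+02])} [ 1.79999089e+02 -9.30893714e-03 -2.08786549e+01]
```

View pics/w2.png

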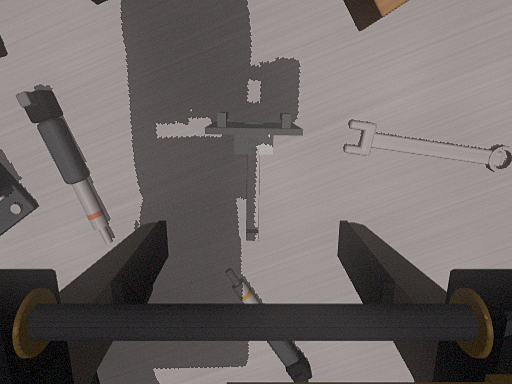

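The wrist view shows the bracket under the jaws. Its plate's top edge runs from (206,129) to (302,131), its arm is near column 252, and its turned-up end is at (252,235).

```bash
python3 - <<'E'
from h import *
im,p=load('w2.png')
g=cv2.cvtColor(im,cv2.COLOR_BGR2GRAY)
for r in(126,128,131,134,160,180,200,220,232):print(r,g[r,196:312:2].tolist() if r<140 else g[r,238:268].tolist())
print(g[110:145,215].tolist(),g[110:145,295].tolist());print(g[222:246,252].tolist())
A=onz(p,206,128,84);B=onz(p,302,128,84);d=A-B;print(A,B,np.linalg.norm(d),np.degrees(np.arctan2(d[1],d[0])))
t1,t2=onz(p,222,113,78),onz(p,286,113,78);print('tabs',t1,t2,np.linalg.norm(t1-t2),np.degrees(np.arctan2(*(t1-t2)[1::-1])))
for v in(160,200,220):print(onz(p,252,v,84))
print(onz(p,252,229,96),onz(p,252,239,96))
E
```

```text
126 [147, 154, 151, 150, 153, 118, 67, 66, 58, 63, 59, 98, 94, 97, 99, 47, 62, 64, 65, 66, 64, 63, 67, 64, 63, 63, 71, 66, 63, 67, 69, 68, 60, 65, 66, 67, 68, 72, 68, 67, 67, 69, 66, 105, 93, 99, 98, 86, 69, 72, 76, 108, 157, 149, 150, 151, 149, 151]
128 [148, 149, 149, 151, 137, 84, 93, 90, 92, 96, 89, 91, 90, 90, 85, 93, 91, 89, 93, 93, 94, 90, 95, 87, 94, 90, 90, 87, 86, 83, 90, 84, 85, 86, 78, 80, 76, 79, 74, 81, 75, 79, 72, 79, 83, 81, 86, 74, 75, 77, 70, 66, 73, 141, 150, 151, 150, 147]
131 [154, 152, 153, 151, 157, 89, 93, 93, 89, 92, 94, 91, 95, 91, 93, 93, 93, 92, 93, 94, 94, 95, 96, 93, 96, 95, 91, 93, 91, 94, 91, 91, 96, 93, 98, 102, 92, 94, 94, 93, 94, 100, 93, 98, 95, 95, 96, 100, 101, 94, 103, 99, 91, 97, 150, 147, 146, 146]
134 [159, 149, 149, 152, 161, 156, 158, 152, 138, 133, 131, 135, 135, 79, 87, 85, 88, 87, 86, 92, 95, 91, 95, 93, 91, 91, 93, 93, 95, 92, 93, 94, 93, 93, 97, 91, 92, 88, 97, 90, 86, 91, 92, 88, 90, 91, 90, 93, 90, 97, 94, 90, 94, 92, 151, 151, 156, 154]
160 [88, 87, 88, 85, 85, 83, 91, 90, 87, 75, 91, 93, 89, 84, 84, 89, 81, 86, 84, 172, 171, 132, 1
[... 785 characters left out ...]
85, 80, 84, 155, 162, 154, 163, 128, 75, 68, 63, 66, 95, 100, 99, 98, 100, 93, 120, 144, 149, 154, 153, 158, 156, 156, 155, 151]
[86, 89, 83, 88, 87, 86, 91, 68, 65, 69, 59, 86, 90, 87, 85, 87, 86, 81, 88, 148, 154, 143, 148, 153]
[ 621.01205573 -169.34391725   84.        ] [ 589.81050374 -251.48526545   84.        ] 87.86772974742081 69.20062123047911
tabs [ 628.2012967  -187.50973679   78.        ] [ 607.23901416 -242.69321278   78.        ] 59.03078275081369 69.19995785482854
[ 578.3720901  -198.17601619   84.        ]
[ 541.79948568 -184.26895194   84.        ]
[ 522.63560949 -176.98171434   84.        ]
[ 518.21911379 -175.32188852   96.        ] [ 508.640015  -171.6793494   96.       ]
```

```bash
python3 - <<'E'
from h import *
im,p=load('w2.png')
A=onz(p,206,127.3,84);B=onz(p,303.5,128.8,84);d=A-B;print(np.linalg.norm(d),np.degrees(np.arctan2(d[1],d[0]))-90)
M=(A+B)/2;th=np.radians(-21);x=np.array([np.cos(th),np.sin(th),0]);y=np.array([-x[1],x[0],0])
C=onz(p,252.3,210,84);print('arm y offset vs mid',(C-M)@y,(C-M)@x, 'end',(onz(p,252,240,96)-M)@x)
g=M-44*x+ y*((C-M)@y);print('grip',g,'delta',g-readout.state()['tool_pos'])
E
```

```text
89.25653080065645 -21.669579507349994
arm y offset vs mid 1.9997655441434934 -78.88231816424322 end -105.21616879255909
grip [ 564.75519884 -193.42835182   84.        ] delta [   1.48875016    0.34062509 -164.70912668]
```

```bash
python3 -m crank '[{"x":0.15,"y":0,"z":-4,"rx":0,"ry":0,"rz":-0.3,"hand":100},{"x":0,"y":0,"z":-4,"rx":0,"ry":0,"rz":0,"hand":100},{"x":0,"y":0,"z":-4,"rx":0,"ry":0,"rz":0,"hand":100},{"x":0,"y":0,"z":-4,"rx":0,"ry":0,"rz":0,"hand":100},{"x":0,"y":0,"z":-1.7,"rx":0,"ry":0,"rz":0,"hand":100}]'
python3 -m crank '[{"x":0,"y":0,"z":0,"rx":0,"ry":0,"rz":0,"hand":60},{"x":0,"y":0,"z":0,"rx":0,"ry":0,"rz":0,"hand":40},{"x":0,"y":0,"z":0,"rx":0,"ry":0,"rz":0,"hand":20},{"x":0,"y":0,"z":0,"rx":0,"ry":0,"rz":0,"hand":0},{"x":0,"y":0,"z":0,"rx":0,"ry":0,"rz":0,"hand":0}]' 30
python3 -m crank '[{"x":0,"y":0,"z":0,"rx":0,"ry":0,"rz":0,"hand":0},{"x":0,"y":0,"z":0,"rx":0,"ry":0,"rz":0,"hand":0},{"x":0,"y":0,"z":0,"rx":0,"ry":0,"rz":0,"hand":0},{"x":0,"y":0,"z":0,"rx":0,"ry":0,"rz":0,"hand":0},{"x":0,"y":0,"z":0,"rx":0,"ry":0,"rz":0,"hand":0}]'
```

```text
t: 2.7
tool_pos: [563.8, -193.0, 69.6]
orientation: [180.0, 0.2, -21.1]
wrist_force: [-0.3, 1.2, 0.1]
gripper_width: 1.001
grip_force: 0.0
t: 3.32
tool_pos: [565.3, -193.3, 72.1]
orientation: [-180.0, -0.0, -21.1]
wrist_force: [0.5, -0.4, 0.4]
gripper_width: 0.478
grip_force: 0.0
t: 3.95
tool_pos: [565.0, -193.2, 71.5]
orientation: [180.0, 0.0, -21.1]
wrist_force: [-0.8, 0.0, -0.5]
gripper_width: 0.127
grip_force: 30.0
```

```bash
python3 -m crank '[{"x":0,"y":0,"z":2,"rx":0,"ry":0,"rz":0,"hand":0},{"x":0,"y":0,"z":3.5,"rx":0,"ry":0,"rz":0,"hand":0},{"x":0,"y":0,"z":3.5,"rx":0,"ry":0,"rz":0,"hand":0},{"x":0,"y":0,"z":3.5,"rx":0,"ry":0,"rz":0,"hand":0},{"x":0,"y":0,"z":3.5,"rx":0,"ry":0,"rz":0,"hand":0}]'
python3 -m crank '[{"x":-0.44,"y":2,"z":0,"rx":0,"ry":0,"rz":3.6,"hand":0},{"x":-0.44,"y":3.2,"z":0,"rx":0,"ry":0,"rz":3.6,"hand":0},{"x":-0.44,"y":3.2,"z":0,"rx":0,"ry":0,"rz":3.6,"hand":0},{"x":-0.44,"y":3.2,"z":0,"rx":0,"ry":0,"rz":3.6,"hand":0},{"x":-0.44,"y":3.2,"z":0,"rx":0,"ry":0,"rz":3.6,"hand":0}]'
python3 -m crank '[{"x":-0.44,"y":3.2,"z":0,"rx":0,"ry":0,"rz":3.6,"hand":0},{"x":-0.44,"y":3.2,"z":0,"rx":0,"ry":0,"rz":3.6,"hand":0},{"x":-0.44,"y":3.2,"z":0,"rx":0,"ry":0,"rz":3.6,"hand":0},{"x":-0.44,"y":3.2,"z":0,"rx":0,"ry":0,"rz":3.6,"hand":0},{"x":-0.44,"y":3.2,"z":0,"rx":0,"ry":0,"rz":3.6,"hand":0}]'
python3 -m crank '[{"x":0,"y":0,"z":0,"rx":0,"ry":0,"rz":0,"hand":0},{"x":0,"y":0,"z":0,"rx":0,"ry":0,"rz":0,"hand":0},{"x":0,"y":0,"z":0,"rx":0,"ry":0,"rz":0,"hand":0},{"x":0,"y":0,"z":0,"rx":0,"ry":0,"rz":0,"hand":0},{"x":0,"y":0,"z":0,"rx":0,"ry":0,"rz":0,"hand":0}]'
python3 - <<'E'
from h import *
im,p=snap('wrist','w3.png');print(p)
E
```

```text
t: 4.58
tool_pos: [564.6, -193.0, 232.2]
orientation: [-180.0, 0.1, -21.1]
wrist_force: [0.4, -0.2, -2.7]
gripper_width: 0.128
grip_force: 30.0
t: 5.2
tool_pos: [541.2, -43.1, 229.5]
orientation: [-180.0, 0.2, -2.9]
wrist_force: [-0.3, -0.6, -3.1]
gripper_width: 0.129
grip_force: 30.0
t: 5.82
tool_pos: [518.9, 116.4, 229.5]
orientation: [-180.0, 0.2, 15.1]
wrist_force: [0.6, -0.8, -3.0]
gripper_width: 0.129
grip_force: 30.0
t: 6.45
tool_pos: [521.2, 114.3, 231.6]
orientation: [180.0, -0.0, 14.8]
wrist_force: [0.5, 0.4, -2.5]
gripper_width: 0.132
grip_force: 30.0
{'intrinsics': array([[340.93431268,   0.        , 252.44194607],
       [  0.        , 340.93431268, 189.6852902 ],
       [  0.        ,   0.        ,   1.        ]]), 'xyz': array([590.26160566, 134.120835  , 382.91829926]), 'orientation': array([ 1.65099063e+02,  2.74586568e-02, -7.50849137e+01])}
```

View pics/w3.png

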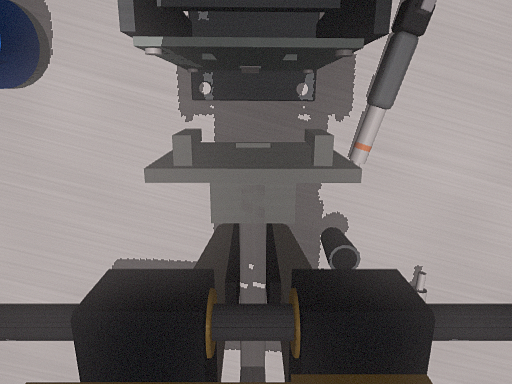

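The wrist view from above shows the panel's top strip from (133,43) to (364,43), the catch near (250,69), the frame's foot-plate holes at (206,88) and (303,89), and the bracket's tabs at columns 188 and 319. I'll zoom in for the edges.

```bash
python3 - <<'E'
from h import *
im,p=load('w3.png')
c=cv2.resize(im[30:100,120:380],None,fx=3,fy=3,interpolation=cv2.INTER_CUBIC)
d=cv2.resize(im[120:190,130:390],None,fx=3,fy=3,interpolation=cv2.INTER_CUBIC)
cv2.imwrite('pics/crop2.png',cv2.convertScaleAbs(np.vstack([c,d])[:,:780],alpha=1.6))
g=cv2.cvtColor(im,cv2.COLOR_BGR2GRAY).astype(int)
for c in(145,170,215,280,330,355):print(c,g[32:60,c].tolist())
for r in(41,44):print(r,g[r,126:142].tolist(),g[r,355:395].tolist())
for r in(138,145,150):print(r,g[r,168:210].tolist(),g[r,300:338].tolist())
print(g[174,138:152],g[174,354:370])
E
```

```text
145 [56, 50, 53, 39, 117, 146, 146, 143, 143, 145, 143, 140, 147, 152, 89, 61, 121, 138, 124, 149, 137, 111, 146, 177, 174, 175, 174, 178]
170 [35, 34, 40, 39, 55, 79, 86, 82, 80, 81, 75, 81, 82, 83, 67, 56, 54, 51, 72, 69, 72, 70, 73, 76, 70, 72, 74, 75]
215 [45, 50, 51, 53, 40, 75, 82, 79, 84, 83, 77, 76, 79, 85, 69, 41, 42, 46, 43, 45, 41, 46, 46, 45, 41, 47, 84, 75]
280 [50, 48, 48, 48, 51, 62, 85, 83, 79, 78, 82, 79, 78, 83, 86, 44, 37, 37, 41, 46, 47, 42, 45, 34, 40, 46, 42, 39]
330 [34, 23, 31, 19, 26, 17, 81, 86, 85, 82, 82, 78, 79, 86, 83, 73, 43, 45, 44, 44, 41, 46, 47, 49, 46, 46, 50, 48]
355 [34, 25, 30, 32, 26, 21, 64, 86, 81, 83, 84, 85, 81, 87, 82, 79, 56, 42, 34, 115, 171, 181, 106, 93, 91, 88, 176, 189]
41 [176, 174, 172, 169, 172, 170, 174, 145, 142, 148, 146, 145, 142, 145, 144, 144] [83, 88, 84, 85, 80, 74, 86, 90, 83, 33, 35, 36, 41, 27, 27, 15, 14, 109, 182, 178, 183, 176, 177, 171, 171, 171, 167, 169, 169, 169, 176, 104, 89, 94, 53, 32, 38, 40, 44, 62]
44 [174, 175, 173, 172, 172, 169, 175, 159, 145, 147, 148, 149, 145, 143, 148, 143] [81, 86, 84, 87, 84, 83, 8
[... 702 characters left out ...]
, 79, 80, 76, 75, 76, 81, 78] [73, 73, 72, 75, 73, 72, 77, 71, 76, 69, 64, 68, 66, 64, 74, 118, 112, 112, 107, 107, 111, 111, 106, 111, 107, 108, 111, 112, 112, 111, 110, 108, 105, 126, 180, 174, 176, 177]
150 [180, 184, 188, 145, 95, 109, 111, 113, 109, 113, 111, 111, 110, 112, 112, 115, 106, 112, 111, 115, 108, 116, 112, 101, 68, 79, 81, 76, 78, 80, 82, 84, 83, 80, 73, 84, 79, 82, 77, 77, 77, 74] [73, 72, 74, 75, 76, 75, 71, 75, 73, 74, 70, 74, 64, 66, 91, 115, 108, 110, 107, 109, 110, 111, 112, 108, 110, 112, 111, 106, 112, 107, 111, 110, 109, 93, 126, 167, 187, 179]
[179 178 179 180 182 188 125 108 110 112 116 113 112 113] [111 112 110 111 109 114 108 123 184 176 175 172 173 173 172 173]
```

View pics/crop2.png

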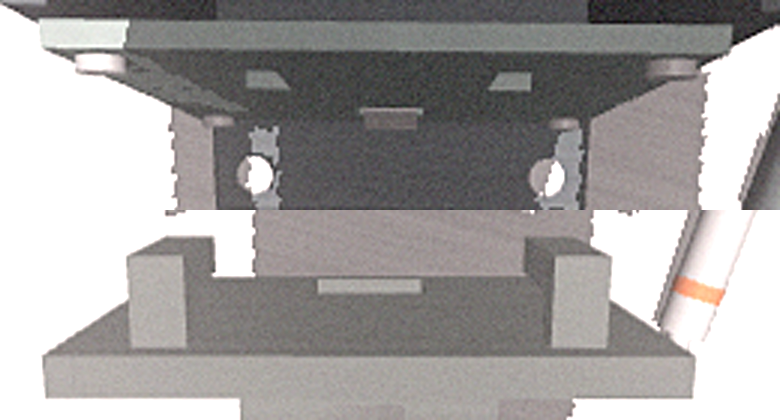

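The zoom shows the panel's front top edge running (133,46) to (364,48), with the slots' lower ends and the catch near column 250. Next I'll compute the panel pose, using the 130 mm width to get its height.

```bash
cat > m.py <<'E'
from h import *
from scipy.optimize import brentq
im,p=load('w3.png')
def wz(a,b,w):
    f=lambda z:np.linalg.norm(onz(p,*a,z)-onz(p,*b,z))-w
    z=brentq(f,0,360);A,B=onz(p,*a,z),onz(p,*b,z);d=A-B
    return z,A,B,np.degrees(np.arctan2(-d[0],d[1])),(A+B)/2
tcp=np.array([521.2,114.3,231.6])
r=wz((133,46),(363.5,48.1),130);print('panel',r)
yaw=np.radians(r[3]);
s=wz((216.7,60),(283.3,60),49);print('slot low end',s)
c=wz((240.5,66.5),(261,66.5),16);print('catch',c)
b=wz((145,168),(360.5,168),90);print('plate front/back top?',b)
t=wz((172.3,135),(334,135),68);print('tab ends top',t)
yaw=np.radians(14.9);x=np.array([np.cos(yaw),np.sin(yaw),0]);y=np.array([-x[1],x[0],0])
for n,q in(('panel',r[4]),('slots',s[4]),('catch',c[4]),('plate',b[4]),('tab',t[4])):print(n,(q-tcp)@x,(q-tcp)@y,q[2]-tcp[2])
for u in((206,88),(303,89)):print(onz(p,*u,12))
E
python3 m.py
```

```text
panel (176.41851154848067, array([600.7850935 , 206.69731529, 176.41851155]), array([633.1703119 ,  80.79577586, 176.41851155]), np.float64(14.425270776572626), array([616.9777027 , 143.74654557, 176.41851155]))
slot low end (115.98212069673741, array([610.23069658, 166.78682177, 115.9821207 ]), array([622.84031617, 119.43708583, 115.9821207 ]), np.float64(14.91223660258102), array([616.53550637, 143.1119538 , 115.9821207 ]))
catch (101.04938222473129, array([611.48861118, 149.56030991, 101.04938222]), array([615.6061633 , 134.09920501, 101.04938222]), np.float64(14.912701002070392), array([613.54738724, 141.82975746, 101.04938222]))
plate front/back top? (242.99194481386309, array([551.76552022, 170.37938523, 242.99194481]), array([574.93867049,  83.41384547, 242.99194481]), np.float64(14.92055388088969), array([563.35209536, 126.89661535, 242.99194481]))
tab ends top (238.4520798992221, array([567.41528008, 162.98838801, 238.4520799 ]), array([584.92080438,  97.28027117, 238.4520799 ]), np.float64(14.917869814553441), array([576.16804223, 130.13432959, 238.4520799 ]))
panel 100.1289533325061 3.828849043752446 -55.18148845151933
slots 99.5384510273935 3.3292979114908183 -115.61787930326258
catch 96.32110945012182 2.8585574575725117 -130.5506177752687
plate 43.9737795340295 1.3343817384712613 11.391944813863091
tab 57.19132653029331 1.1678311125583767 6.852079899222105
[588.42642699 183.94820262  12.        ]
[613.50857843  85.88913399  12.        ]
```

```bash
cat >> m.py <<'E'
print('----')
g=cv2.cvtColor(im,cv2.COLOR_BGR2GRAY).astype(int)
for c in(205,208,212,286,290,294):print(c,g[50:66,c].tolist())
for r0 in(59.5,60,60.5):
  for r1 in(46.7,47.2,47.7):
    X=lambda r,z:(onz(p,250,r,z)-tcp)@x
    z=brentq(lambda z:X(r1,z)-X(r0,z-65),120,220);print(r0,r1,round(z,1),round(X(r1,z),1))
for c in(245,251,257):print(c,g[58:78,c].tolist())
E
python3 m.py | sed -n '/----/,$p'
```

```text
----
205 [43, 43, 37, 60, 78, 79, 79, 83, 81, 64, 46, 51, 51, 53, 48, 44]
208 [47, 40, 42, 58, 78, 82, 75, 81, 87, 65, 53, 52, 49, 42, 45, 50]
212 [40, 47, 38, 39, 62, 82, 81, 83, 85, 67, 46, 39, 48, 48, 43, 41]
286 [42, 40, 41, 43, 65, 84, 85, 85, 81, 91, 55, 38, 43, 43, 43, 50]
290 [49, 49, 46, 40, 71, 79, 85, 81, 81, 88, 49, 39, 36, 41, 45, 44]
294 [43, 41, 44, 36, 70, 85, 81, 84, 84, 86, 51, 36, 45, 40, 38, 44]
59.5 46.7 174.9 100.5
59.5 47.2 166.5 101.4
59.5 47.7 157.4 102.4
60 46.7 185.2 99.1
60 47.2 177.6 99.9
60 47.7 169.3 100.7
60.5 46.7 194.9 97.8
60.5 47.2 187.8 98.5
60.5 47.7 180.3 99.3
245 [46, 38, 46, 48, 42, 39, 36, 33, 93, 64, 56, 65, 70, 68, 66, 51, 55, 54, 53, 51]
251 [41, 39, 42, 43, 43, 42, 45, 27, 89, 65, 63, 61, 64, 64, 67, 52, 55, 49, 56, 51]
257 [42, 46, 39, 39, 30, 39, 44, 40, 93, 69, 61, 64, 61, 60, 70, 50, 52, 49, 48, 38]
```

```bash
python3 -m crank '[{"x":0.3,"y":0.1,"z":-2.4,"rx":0,"ry":0,"rz":-0.2,"hand":0},{"x":0.3,"y":0.1,"z":-2.4,"rx":0,"ry":0,"rz":-0.2,"hand":0},{"x":0.6,"y":0.2,"z":-2.4,"rx":0,"ry":0,"rz":0,"hand":0},{"x":0.8,"y":0.3,"z":-2.2,"rx":0,"ry":0,"rz":0,"hand":0},{"x":0.84,"y":0.29,"z":0,"rx":0,"ry":0,"rz":0,"hand":0}]'
python3 -m crank '[{"x":0,"y":0,"z":0,"rx":0,"ry":0,"rz":0,"hand":0},{"x":0,"y":0,"z":0,"rx":0,"ry":0,"rz":0,"hand":0},{"x":0,"y":0,"z":0,"rx":0,"ry":0,"rz":0,"hand":0},{"x":0,"y":0,"z":0,"rx":0,"ry":0,"rz":0,"hand":0},{"x":0,"y":0,"z":0,"rx":0,"ry":0,"rz":0,"hand":0}]'
python3 - <<'E'
from h import *
a,_=snap('side','side1.png');b,_=snap('scene','scene1.png');w,_=snap('wrist','w4.png')
print(readout.state()['tool_pos'])
A=cv2.resize(a[150:300,130:330],(800,600)[:2],interpolation=cv2.INTER_CUBIC)
A=cv2.resize(a[160:290,140:280],(400,372),interpolation=cv2.INTER_CUBIC)
B=cv2.resize(b[180:310,235:375],(400,372),interpolation=cv2.INTER_CUBIC)
W=cv2.resize(w[0:150,100:400],(400,200),interpolation=cv2.INTER_CUBIC)
out=np.zeros((572,800,3),np.uint8);out[:372,:400]=A;out[:372,400:]=B;out[372:,:400]=W
cv2.imwrite('pics/v5.png',cv2.convertScaleAbs(out,alpha=1.5))
E
```

```text
t: 7.12
tool_pos: [548.6, 124.4, 136.2]
orientation: [-180.0, 0.2, 14.5]
wrist_force: [-1.1, -0.4, -2.9]
gripper_width: 0.13
grip_force: 30.0
t: 7.75
tool_pos: [549.4, 124.7, 137.8]
orientation: [180.0, -0.0, 14.5]
wrist_force: [0.5, -0.9, -2.7]
gripper_width: 0.13
grip_force: 30.0
[549.43611122 124.68612464 137.61225113]
```

View pics/v5.png

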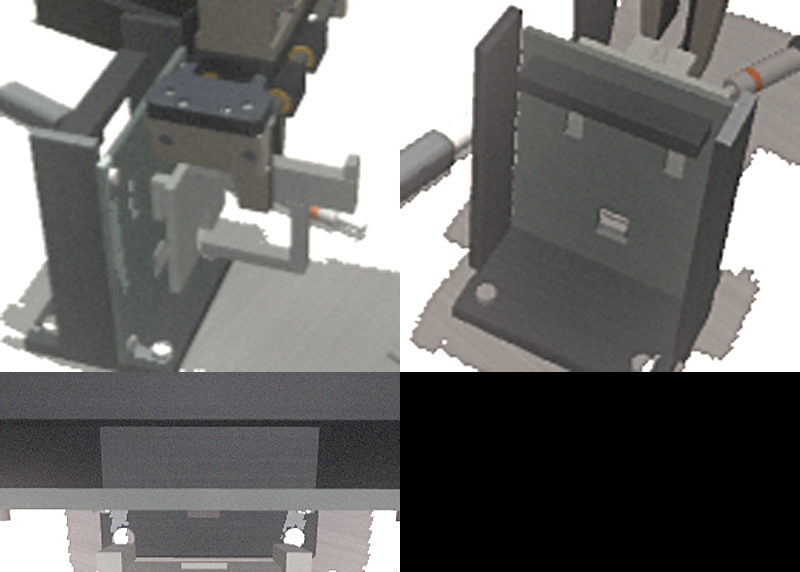

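The side view shows the tabs level with the slots and about 12 mm short of the panel. The wrist view shows both tabs lined up. One numeric check on slot height from the side image before inserting.

```bash
python3 - <<'E'
from h import *
im,q=load('side0.png')
yaw=np.radians(14.5);n=np.array([np.cos(yaw),np.sin(yaw),0]);y=np.array([-n[1],n[0],0])
F=np.array([617,143.7,0])
def onf(u,v,off=0):
    o,d=ray(q,u,v);X=o+d*(((F-o)@n+off)/(d@n));return np.round([(X-F)@y,X[2]],1)
S=lambda yy,z,off=0:proj(q,F+yy*y+[0,0,z]+off*n)
for yy,z in((30,132+17-3),(30,115-3),(-30,146),(-30,112),(65,177),(-65,177)):print(yy,z,S(yy,z).round(1))
g=cv2.cvtColor(im,cv2.COLOR_BGR2GRAY).astype(int)
print('rows 212-245');
for c in(184,185,186,187,188,189,190):print(c,g[212:245,c].tolist())
print('far rows 192-225')
for c in(197,198,199,200,201,202,203):print(c,g[192:228,c].tolist())
for c in(176,180,190,198):print('top',c,g[170:222,c].tolist())
E
```

```text
30 146 [186.2 220. ]
30 112 [187.5 235. ]
-30 146 [198.9 200.3]
-30 112 [199.9 215. ]
65 177 [176.4 218. ]
-65 177 [204.9 176.1]
rows 212-245
184 [80, 80, 80, 82, 80, 79, 80, 79, 79, 77, 78, 68, 69, 78, 77, 78, 81, 79, 77, 78, 77, 80, 81, 78, 81, 81, 79, 79, 79, 72, 77, 78, 78]
185 [76, 78, 80, 79, 82, 79, 79, 78, 76, 74, 69, 86, 87, 93, 95, 79, 74, 95, 97, 101, 101, 81, 79, 77, 79, 79, 79, 78, 81, 74, 76, 78, 78]
186 [80, 78, 77, 80, 80, 78, 80, 78, 71, 69, 64, 76, 79, 81, 77, 68, 66, 81, 83, 84, 81, 134, 138, 138, 113, 75, 69, 78, 80, 77, 76, 80, 80]
187 [78, 79, 78, 78, 77, 79, 76, 72, 74, 70, 67, 69, 65, 69, 63, 65, 66, 64, 66, 68, 66, 137, 153, 137, 103, 79, 73, 79, 79, 79, 79, 79, 82]
188 [80, 78, 80, 78, 78, 79, 79, 76, 78, 78, 78, 76, 75, 75, 74, 72, 71, 73, 71, 69, 71, 105, 116, 93, 81, 78, 80, 79, 76, 78, 77, 77, 80]
189 [77, 78, 77, 79, 70, 81, 78, 78, 78, 79, 78, 79, 77, 76, 78, 77, 78, 76, 76, 76, 78, 84, 83, 75, 78, 79, 79, 78, 78, 79, 76, 80, 77]
190 [78, 77, 79, 78, 74, 77, 79, 78, 80, 79, 77, 78, 78, 79, 78, 78, 78, 78, 78, 77, 79, 79, 81, 80, 79, 78, 77, 80, 79, 77,
[... 1327 characters left out ...]
, 73]
top 180 [39, 39, 43, 40, 42, 40, 43, 45, 136, 126, 106, 101, 101, 101, 98, 100, 100, 101, 100, 102, 101, 102, 102, 95, 83, 68, 61, 58, 56, 131, 169, 186, 187, 187, 187, 188, 188, 182, 166, 159, 155, 155, 137, 110, 85, 80, 78, 79, 126, 148, 126, 110]
top 190 [49, 48, 51, 48, 52, 50, 50, 52, 81, 98, 85, 64, 53, 56, 56, 56, 52, 53, 51, 52, 52, 52, 53, 88, 136, 154, 154, 144, 110, 87, 79, 78, 78, 80, 79, 79, 80, 78, 79, 79, 79, 78, 78, 77, 79, 78, 74, 77, 79, 78, 80, 79]
top 198 [49, 50, 49, 49, 50, 53, 52, 52, 51, 51, 50, 69, 130, 148, 156, 147, 124, 93, 82, 80, 80, 80, 79, 78, 80, 80, 80, 82, 80, 80, 79, 75, 68, 66, 72, 74, 72, 72, 73, 73, 72, 75, 75, 90, 107, 96, 93, 82, 78, 81, 81, 80]
```

The side check agrees: the panel sits about 3.5 mm low and the tabs are inside the entry window. Inserting slowly and watching the force.

```bash
python3 -m crank '[{"x":0.35,"y":0.09,"z":-0.05,"rx":0,"ry":0,"rz":0,"hand":0},{"x":0.35,"y":0.09,"z":0,"rx":0,"ry":0,"rz":0,"hand":0},{"x":0.35,"y":0.09,"z":0,"rx":0,"ry":0,"rz":0,"hand":0},{"x":0.35,"y":0.09,"z":0,"rx":0,"ry":0,"rz":0,"hand":0},{"x":0.1,"y":0.03,"z":0,"rx":0,"ry":0,"rz":0,"hand":0}]'
```

```text
t: 8.52
tool_pos: [564.8, 128.7, 137.0]
orientation: [180.0, -0.0, 14.5]
wrist_force: [-0.8, 1.0, -3.4]
gripper_width: 0.128
grip_force: 30.0
```

```bash
python3 -m crank '[{"x":0.2,"y":0.05,"z":0,"rx":0,"ry":0,"rz":0,"hand":0},{"x":0.2,"y":0.05,"z":0,"rx":0,"ry":0,"rz":0,"hand":0},{"x":0.2,"y":0.05,"z":0,"rx":0,"ry":0,"rz":0,"hand":0},{"x":0.2,"y":0.05,"z":0,"rx":0,"ry":0,"rz":0,"hand":0},{"x":0,"y":0,"z":0,"rx":0,"ry":0,"rz":0,"hand":0}]'
python3 -m crank '[{"x":0.1,"y":0.03,"z":0,"rx":0,"ry":0,"rz":0,"hand":0},{"x":0,"y":0,"z":0,"rx":0,"ry":0,"rz":0,"hand":0},{"x":0,"y":0,"z":0,"rx":0,"ry":0,"rz":0,"hand":0},{"x":0,"y":0,"z":0,"rx":0,"ry":0,"rz":0,"hand":0},{"x":0,"y":0,"z":0,"rx":0,"ry":0,"rz":0,"hand":0}]'
```

```text
t: 9.15
tool_pos: [572.6, 130.6, 137.1]
orientation: [-180.0, -0.0, 14.5]
wrist_force: [-0.6, -0.5, -2.9]
gripper_width: 0.129
grip_force: 30.0
t: 9.78
tool_pos: [573.5, 130.9, 137.1]
orientation: [180.0, -0.0, 14.5]
wrist_force: [0.5, -0.6, -3.6]
gripper_width: 0.127
grip_force: 30.0
```

Tabs are through with no contact. Now close most of the remaining gap and lower the bracket towards the catch.

```bash
python3 -m crank '[{"x":0.06,"y":0.02,"z":0,"rx":0,"ry":0,"rz":0,"hand":0},{"x":0,"y":0,"z":-0.15,"rx":0,"ry":0,"rz":0,"hand":0},{"x":0,"y":0,"z":-0.15,"rx":0,"ry":0,"rz":0,"hand":0},{"x":0,"y":0,"z":-0.15,"rx":0,"ry":0,"rz":0,"hand":0},{"x":0,"y":0,"z":0,"rx":0,"ry":0,"rz":0,"hand":0}]'
python3 -m crank '[{"x":0,"y":0,"z":-0.1,"rx":0,"ry":0,"rz":0,"hand":0},{"x":0,"y":0,"z":-0.05,"rx":0,"ry":0,"rz":0,"hand":0},{"x":0,"y":0,"z":0,"rx":0,"ry":0,"rz":0,"hand":0},{"x":0,"y":0,"z":0,"rx":0,"ry":0,"rz":0,"hand":0},{"x":0,"y":0,"z":0,"rx":0,"ry":0,"rz":0,"hand":0}]'
```

```text
t: 10.4
tool_pos: [574.0, 131.1, 132.4]
orientation: [-180.0, 0.0, 14.5]
wrist_force: [0.7, 0.7, -2.0]
gripper_width: 0.125
grip_force: 30.0
t: 11.02
tool_pos: [574.1, 131.1, 131.1]
orientation: [180.0, -0.0, 14.5]
wrist_force: [0.7, 0.4, -3.0]
gripper_width: 0.128
grip_force: 30.0
```

```bash
python3 -m crank '[{"x":0,"y":0,"z":-0.1,"rx":0,"ry":0,"rz":0,"hand":0},{"x":0,"y":0,"z":0,"rx":0,"ry":0,"rz":0,"hand":0},{"x":0,"y":0,"z":0,"rx":0,"ry":0,"rz":0,"hand":0},{"x":0,"y":0,"z":0,"rx":0,"ry":0,"rz":0,"hand":0},{"x":0,"y":0,"z":0,"rx":0,"ry":0,"rz":0,"hand":0}]'
python3 -m crank '[{"x":0,"y":0,"z":-0.1,"rx":0,"ry":0,"rz":0,"hand":0},{"x":0,"y":0,"z":0,"rx":0,"ry":0,"rz":0,"hand":0},{"x":0,"y":0,"z":0,"rx":0,"ry":0,"rz":0,"hand":0},{"x":0,"y":0,"z":0,"rx":0,"ry":0,"rz":0,"hand":0},{"x":0,"y":0,"z":0,"rx":0,"ry":0,"rz":0,"hand":0}]'
```

```text
t: 11.65
tool_pos: [574.1, 131.1, 130.1]
orientation: [-180.0, 0.0, 14.5]
wrist_force: [0.2, 0.0, -3.1]
gripper_width: 0.125
grip_force: 30.0
t: 12.28
tool_pos: [574.1, 131.1, 129.1]
orientation: [-180.0, -0.0, 14.5]
wrist_force: [-1.3, -0.5, -1.1]
gripper_width: 0.124
grip_force: 30.0
```

```bash
python3 -m crank '[{"x":0,"y":0,"z":-0.05,"rx":0,"ry":0,"rz":0,"hand":0},{"x":0,"y":0,"z":0,"rx":0,"ry":0,"rz":0,"hand":0},{"x":0,"y":0,"z":0,"rx":0,"ry":0,"rz":0,"hand":0},{"x":0,"y":0,"z":0,"rx":0,"ry":0,"rz":0,"hand":0},{"x":0,"y":0,"z":0,"rx":0,"ry":0,"rz":0,"hand":0}]'
```

```text
t: 12.9
tool_pos: [574.0, 131.1, 128.8]
orientation: [-180.0, -0.0, 14.5]
wrist_force: [-4.1, -1.2, 5.2]
gripper_width: 0.127
grip_force: 30.0
```

The catch is now carrying the bracket's weight. Release it, rise clear and look.

```bash
python3 -m crank '[{"x":0,"y":0,"z":0,"rx":0,"ry":0,"rz":0,"hand":20},{"x":0,"y":0,"z":0,"rx":0,"ry":0,"rz":0,"hand":40},{"x":0,"y":0,"z":0,"rx":0,"ry":0,"rz":0,"hand":40},{"x":0,"y":0,"z":0,"rx":0,"ry":0,"rz":0,"hand":40},{"x":0,"y":0,"z":0,"rx":0,"ry":0,"rz":0,"hand":40}]'
python3 -m crank '[{"x":0,"y":0,"z":1,"rx":0,"ry":0,"rz":0,"hand":40},{"x":0,"y":0,"z":2,"rx":0,"ry":0,"rz":0,"hand":40},{"x":0,"y":0,"z":2,"rx":0,"ry":0,"rz":0,"hand":40},{"x":0,"y":0,"z":2,"rx":0,"ry":0,"rz":0,"hand":40},{"x":0,"y":0,"z":1,"rx":0,"ry":0,"rz":0,"hand":40}]'
python3 - <<'E'
from h import *
a,_=snap('side','side2.png');b,_=snap('scene','scene2.png')
A=cv2.resize(a[150:290,140:290],(400,373),interpolation=cv2.INTER_CUBIC)
B=cv2.resize(b[180:320,235:385],(400,373),interpolation=cv2.INTER_CUBIC)
cv2.imwrite('pics/v6.png',cv2.convertScaleAbs(np.hstack([A,B]),alpha=1.4))
E
```

```text
t: 13.52
tool_pos: [574.1, 131.1, 128.6]
orientation: [-180.0, -0.0, 14.5]
wrist_force: [-0.2, -0.4, 0.1]
gripper_width: 0.399
grip_force: 0.0
t: 14.15
tool_pos: [574.7, 131.2, 210.3]
orientation: [180.0, -0.1, 14.5]
wrist_force: [0.1, 0.3, 0.8]
gripper_width: 0.401
grip_force: 0.0
```

View pics/v6.png

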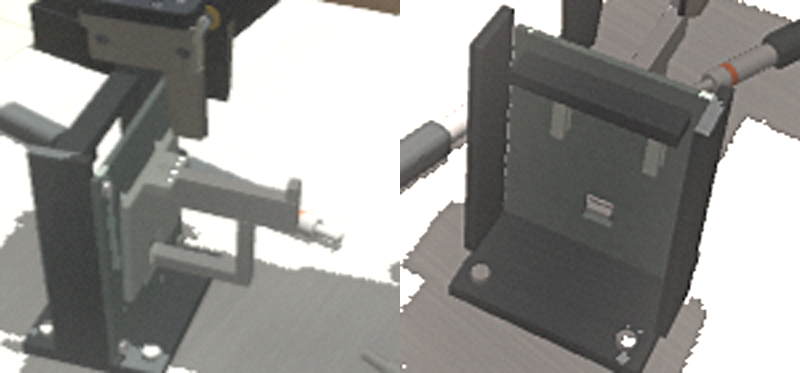

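The bracket hangs with its tabs in the slots (scene crop, 560,120 and 653,155), its plate flat on the panel and its lower edge on the catch. Now shut the fingers and go above the pad.

```bash
python3 -m crank '[{"x":0.6,"y":0.15,"z":0,"rx":0,"ry":0,"rz":0,"hand":0},{"x":0.7,"y":0.19,"z":0,"rx":0,"ry":0,"rz":0,"hand":0},{"x":0.7,"y":0.19,"z":0,"rx":0,"ry":0,"rz":0,"hand":0},{"x":0.6,"y":0.15,"z":0,"rx":0,"ry":0,"rz":0,"hand":0},{"x":0,"y":0.1,"z":0,"rx":0,"ry":0,"rz":0,"hand":0}]'
python3 -m crank '[{"x":0,"y":0,"z":-1.2,"rx":0,"ry":0,"rz":0,"hand":0},{"x":0,"y":0,"z":-1.2,"rx":0,"ry":0,"rz":0,"hand":0},{"x":0,"y":0,"z":-1,"rx":0,"ry":0,"rz":0,"hand":0},{"x":0,"y":0,"z":-0.6,"rx":0,"ry":0,"rz":0,"hand":0},{"x":0,"y":0,"z":0,"rx":0,"ry":0,"rz":0,"hand":0}]'
python3 -m crank '[{"x":0,"y":0,"z":-0.15,"rx":0,"ry":0,"rz":0,"hand":0},{"x":0,"y":0,"z":-0.1,"rx":0,"ry":0,"rz":0,"hand":0},{"x":0,"y":0,"z":-0.1,"rx":0,"ry":0,"rz":0,"hand":0},{"x":0,"y":0,"z":0,"rx":0,"ry":0,"rz":0,"hand":0},{"x":0,"y":0,"z":0,"rx":0,"ry":0,"rz":0,"hand":0}]'
```

```text
t: 14.88
tool_pos: [600.5, 139.0, 208.3]
orientation: [180.0, 0.0, 14.5]
wrist_force: [0.2, 0.4, -0.2]
gripper_width: 0.004
grip_force: 0.0
t: 15.5
tool_pos: [599.8, 138.8, 168.0]
orientation: [-180.0, 0.1, 14.5]
wrist_force: [0.0, -0.4, -0.0]
gripper_width: 0.004
grip_force: 0.0
t: 16.12
tool_pos: [600.1, 138.9, 165.2]
orientation: [-180.0, -0.0, 14.5]
wrist_force: [-0.7, 0.7, 0.1]
gripper_width: 0.004
grip_force: 0.0
```

```bash
R='' ; python3 -m crank '[{"x":0,"y":0,"z":-0.1,"rx":0,"ry":0,"rz":0,"hand":0},{"x":0,"y":0,"z":-0.1,"rx":0,"ry":0,"rz":0,"hand":0},{"x":0,"y":0,"z":-0.1,"rx":0,"ry":0,"rz":0,"hand":0},{"x":0,"y":0,"z":-0.05,"rx":0,"ry":0,"rz":0,"hand":0},{"x":0,"y":0,"z":0,"rx":0,"ry":0,"rz":0,"hand":0}]'
python3 -m crank '[{"x":0,"y":0,"z":-0.05,"rx":0,"ry":0,"rz":0,"hand":0},{"x":0,"y":0,"z":-0.05,"rx":0,"ry":0,"rz":0,"hand":0},{"x":0,"y":0,"z":0,"rx":0,"ry":0,"rz":0,"hand":0},{"x":0,"y":0,"z":0,"rx":0,"ry":0,"rz":0,"hand":0},{"x":0,"y":0,"z":0,"rx":0,"ry":0,"rz":0,"hand":0}]'
```

```text
t: 16.75
tool_pos: [600.0, 138.9, 161.5]
orientation: [-180.0, 0.0, 14.5]
wrist_force: [-0.4, 0.3, -0.7]
gripper_width: 0.004
grip_force: 0.0
t: 17.38
tool_pos: [600.2, 138.9, 161.0]
orientation: [180.0, -0.0, 14.5]
wrist_force: [-1.6, 0.8, 5.6]
gripper_width: 0.006
grip_force: 2.8
```

The fingers touch the pad at z 161, as expected. Push down in small steps.

```bash
python3 -m crank '[{"x":0,"y":0,"z":-0.05,"rx":0,"ry":0,"rz":0,"hand":0},{"x":0,"y":0,"z":-0.05,"rx":0,"ry":0,"rz":0,"hand":0},{"x":0,"y":0,"z":0,"rx":0,"ry":0,"rz":0,"hand":0},{"x":0,"y":0,"z":0,"rx":0,"ry":0,"rz":0,"hand":0},{"x":0,"y":0,"z":0,"rx":0,"ry":0,"rz":0,"hand":0}]'
```

```text
t: 18.0
tool_pos: [600.5, 139.0, 160.7]
orientation: [180.0, -0.1, 14.5]
wrist_force: [-2.5, -0.9, 10.6]
gripper_width: 0.003
grip_force: 5.2
```

```bash
python3 -m crank '[{"x":0,"y":0,"z":-0.05,"rx":0,"ry":0,"rz":0,"hand":0},{"x":0,"y":0,"z":-0.05,"rx":0,"ry":0,"rz":0,"hand":0},{"x":0,"y":0,"z":0,"rx":0,"ry":0,"rz":0,"hand":0},{"x":0,"y":0,"z":0,"rx":0,"ry":0,"rz":0,"hand":0},{"x":0,"y":0,"z":0,"rx":0,"ry":0,"rz":0,"hand":0}]'
```

```text
t: 18.62
tool_pos: [600.0, 138.8, 158.3]
orientation: [180.0, 0.0, 14.5]
wrist_force: [0.1, -0.0, 0.7]
gripper_width: 0.008
grip_force: 0.0
```

```bash
python3 -m crank '[{"x":0,"y":0,"z":-0.1,"rx":0,"ry":0,"rz":0,"hand":0},{"x":0,"y":0,"z":-0.1,"rx":0,"ry":0,"rz":0,"hand":0},{"x":0,"y":0,"z":0,"rx":0,"ry":0,"rz":0,"hand":0},{"x":0,"y":0,"z":0,"rx":0,"ry":0,"rz":0,"hand":0},{"x":0,"y":0,"z":0,"rx":0,"ry":0,"rz":0,"hand":0}]'
```

```text
t: 19.25
tool_pos: [600.1, 138.9, 156.6]
orientation: [-180.0, -0.0, 14.5]
wrist_force: [0.9, -0.5, -0.9]
gripper_width: 0.004
grip_force: 0.0
```

```bash
python3 -m crank '[{"x":0,"y":0,"z":-0.1,"rx":0,"ry":0,"rz":0,"hand":0},{"x":0,"y":0,"z":-0.1,"rx":0,"ry":0,"rz":0,"hand":0},{"x":0,"y":0,"z":0,"rx":0,"ry":0,"rz":0,"hand":0},{"x":0,"y":0,"z":0,"rx":0,"ry":0,"rz":0,"hand":0},{"x":0,"y":0,"z":0,"rx":0,"ry":0,"rz":0,"hand":0}]'
```

```text
t: 19.88
tool_pos: [600.1, 138.9, 154.9]
orientation: [180.0, -0.0, 14.5]
wrist_force: [-1.8, -0.6, 5.8]
gripper_width: 0.006
grip_force: 2.7
```

```bash
python3 -m crank '[{"x":0,"y":0,"z":-0.1,"rx":0,"ry":0,"rz":0,"hand":0},{"x":0,"y":0,"z":-0.1,"rx":0,"ry":0,"rz":0,"hand":0},{"x":0,"y":0,"z":0,"rx":0,"ry":0,"rz":0,"hand":0},{"x":0,"y":0,"z":0,"rx":0,"ry":0,"rz":0,"hand":0},{"x":0,"y":0,"z":0,"rx":0,"ry":0,"rz":0,"hand":0}]'
```

```text
t: 20.5
tool_pos: [600.6, 139.0, 153.0]
orientation: [180.0, -0.1, 14.5]
wrist_force: [0.2, 0.9, 5.6]
gripper_width: 0.006
grip_force: 2.7
```

```bash
python3 -m crank '[{"x":0,"y":0,"z":-0.1,"rx":0,"ry":0,"rz":0,"hand":0},{"x":0,"y":0,"z":-0.1,"rx":0,"ry":0,"rz":0,"hand":0},{"x":0,"y":0,"z":-0.1,"rx":0,"ry":0,"rz":0,"hand":0},{"x":0,"y":0,"z":0,"rx":0,"ry":0,"rz":0,"hand":0},{"x":0,"y":0,"z":0,"rx":0,"ry":0,"rz":0,"hand":0}]'
```

```text
t: 21.12
tool_pos: [600.6, 139.0, 149.9]
orientation: [180.0, -0.1, 14.5]
wrist_force: [-0.0, 0.2, 5.2]
gripper_width: 0.006
grip_force: 2.5
```

```bash
python3 -m crank '[{"x":0,"y":0,"z":-0.1,"rx":0,"ry":0,"rz":0,"hand":0},{"x":0,"y":0,"z":-0.1,"rx":0,"ry":0,"rz":0,"hand":0},{"x":0,"y":0,"z":0,"rx":0,"ry":0,"rz":0,"hand":0},{"x":0,"y":0,"z":0,"rx":0,"ry":0,"rz":0,"hand":0},{"x":0,"y":0,"z":0,"rx":0,"ry":0,"rz":0,"hand":0}]'
```

```text
t: 21.75
tool_pos: [599.9, 138.9, 147.4]
orientation: [-180.0, 0.0, 14.5]
wrist_force: [0.9, 0.1, -0.2]
gripper_width: 0.005
grip_force: 0.0
```

```bash
python3 -m crank '[{"x":0,"y":0,"z":-0.1,"rx":0,"ry":0,"rz":0,"hand":0},{"x":0,"y":0,"z":-0.05,"rx":0,"ry":0,"rz":0,"hand":0},{"x":0,"y":0,"z":0,"rx":0,"ry":0,"rz":0,"hand":0},{"x":0,"y":0,"z":0,"rx":0,"ry":0,"rz":0,"hand":0},{"x":0,"y":0,"z":0,"rx":0,"ry":0,"rz":0,"hand":0}]'
```

```text
t: 22.38
tool_pos: [600.1, 138.9, 146.1]
orientation: [180.0, 0.0, 14.5]
wrist_force: [0.3, 0.2, 0.0]
gripper_width: 0.005
grip_force: 0.0
```

```bash
python3 -m crank '[{"x":0,"y":0,"z":-0.05,"rx":0,"ry":0,"rz":0,"hand":0},{"x":0,"y":0,"z":-0.05,"rx":0,"ry":0,"rz":0,"hand":0},{"x":0,"y":0,"z":0,"rx":0,"ry":0,"rz":0,"hand":0},{"x":0,"y":0,"z":0,"rx":0,"ry":0,"rz":0,"hand":0},{"x":0,"y":0,"z":0,"rx":0,"ry":0,"rz":0,"hand":0}]'
```

```text
t: 23.0
tool_pos: [600.1, 138.9, 145.1]
orientation: [180.0, -0.0, 14.5]
wrist_force: [-0.1, -0.3, -0.1]
gripper_width: 0.004
grip_force: 0.0
```

```bash
python3 -m crank '[{"x":0,"y":0,"z":-0.05,"rx":0,"ry":0,"rz":0,"hand":0},{"x":0,"y":0,"z":-0.05,"rx":0,"ry":0,"rz":0,"hand":0},{"x":0,"y":0,"z":0,"rx":0,"ry":0,"rz":0,"hand":0},{"x":0,"y":0,"z":0,"rx":0,"ry":0,"rz":0,"hand":0},{"x":0,"y":0,"z":0,"rx":0,"ry":0,"rz":0,"hand":0}]'
```

```text
t: 23.62
tool_pos: [600.1, 138.9, 144.1]
orientation: [-180.0, -0.0, 14.5]
wrist_force: [0.1, 0.2, -0.8]
gripper_width: 0.005
grip_force: 0.0
```

```bash
python3 -m crank '[{"x":0,"y":0,"z":-0.05,"rx":0,"ry":0,"rz":0,"hand":0},{"x":0,"y":0,"z":-0.05,"rx":0,"ry":0,"rz":0,"hand":0},{"x":0,"y":0,"z":0,"rx":0,"ry":0,"rz":0,"hand":0},{"x":0,"y":0,"z":0,"rx":0,"ry":0,"rz":0,"hand":0},{"x":0,"y":0,"z":0,"rx":0,"ry":0,"rz":0,"hand":0}]'
```

```text
t: 24.25
tool_pos: [600.2, 138.9, 143.6]
orientation: [180.0, -0.0, 14.5]
wrist_force: [-2.1, -0.2, 4.8]
gripper_width: 0.008
grip_force: 2.5
```

```bash
python3 -m crank '[{"x":0,"y":0,"z":-0.05,"rx":0,"ry":0,"rz":0,"hand":0},{"x":0,"y":0,"z":0,"rx":0,"ry":0,"rz":0,"hand":0},{"x":0,"y":0,"z":0,"rx":0,"ry":0,"rz":0,"hand":0},{"x":0,"y":0,"z":0,"rx":0,"ry":0,"rz":0,"hand":0},{"x":0,"y":0,"z":0,"rx":0,"ry":0,"rz":0,"hand":0}]'
```

```text
t: 24.88
tool_pos: [600.2, 138.9, 143.5]
orientation: [180.0, -0.0, 14.5]
wrist_force: [-2.8, -0.7, 8.9]
gripper_width: 0.006
grip_force: 4.4
```

```bash
python3 -m crank '[{"x":0,"y":0,"z":-0.05,"rx":0,"ry":0,"rz":0,"hand":0},{"x":0,"y":0,"z":-0.05,"rx":0,"ry":0,"rz":0,"hand":0},{"x":0,"y":0,"z":0,"rx":0,"ry":0,"rz":0,"hand":0},{"x":0,"y":0,"z":0,"rx":0,"ry":0,"rz":0,"hand":0},{"x":0,"y":0,"z":0,"rx":0,"ry":0,"rz":0,"hand":0}]'
python3 -m crank '[{"x":0,"y":0,"z":0.5,"rx":0,"ry":0,"rz":0,"hand":0},{"x":0,"y":0,"z":1.5,"rx":0,"ry":0,"rz":0,"hand":0},{"x":0,"y":0,"z":3,"rx":0,"ry":0,"rz":0,"hand":0},{"x":0,"y":0,"z":4,"rx":0,"ry":0,"rz":0,"hand":0},{"x":-1,"y":0,"z":3,"rx":0,"ry":0,"rz":0,"hand":0}]'
python3 -m crank '[{"x":-3,"y":-1,"z":1,"rx":0,"ry":0,"rz":0,"hand":0},{"x":-3,"y":-1,"z":0,"rx":0,"ry":0,"rz":0,"hand":0},{"x":-3,"y":-1,"z":0,"rx":0,"ry":0,"rz":0,"hand":0},{"x":0,"y":0,"z":0,"rx":0,"ry":0,"rz":0,"hand":0},{"x":0,"y":0,"z":0,"rx":0,"ry":0,"rz":0,"hand":0}]'
python3 - <<'E'
from h import *
a,_=snap('side','side3.png');b,_=snap('scene','scene3.png')
A=cv2.resize(a[150:290,140:290],(400,373),interpolation=cv2.INTER_CUBIC)
B=cv2.resize(b[180:320,235:385],(400,373),interpolation=cv2.INTER_CUBIC)
cv2.imwrite('pics/v7.png',cv2.convertScaleAbs(np.hstack([A,B]),alpha=1.4))
E
```

```text
t: 25.5
tool_pos: [600.2, 139.0, 143.4]
orientation: [-180.0, -0.0, 14.5]
wrist_force: [-5.2, -2.2, 15.6]
gripper_width: 0.003
grip_force: 8.3
t: 26.12
tool_pos: [590.8, 139.0, 264.0]
orientation: [180.0, -0.1, 14.5]
wrist_force: [-0.5, 0.6, -0.7]
gripper_width: 0.002
grip_force: 0.0
t: 26.75
tool_pos: [501.1, 109.1, 272.3]
orientation: [180.0, -0.1, 14.5]
wrist_force: [0.0, 0.9, -0.6]
gripper_width: 0.007
grip_force: 0.0
```

View pics/v7.png

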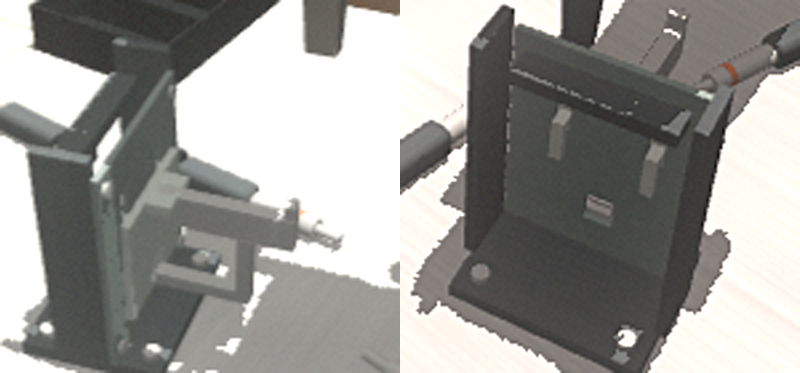

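The bracket is lower and flat on the panel, its hooks are behind the panel (scene crop, 560,130 and 652,170), and the injector is undisturbed. The 17.4 mm of travel from first catch contact to the stop matches the expected 17 mm. Handing in.

```bash
python3 -c "
from bench import bot
print(bot.finish_job())"
```

```text
the job is handed in; nothing more can be done
None
```

The bracket is hung, pushed home (highest force reading about 16 N) and released, the catch appears to have snapped out, the injector was not touched, and the job was handed in at about 27 s; no verdict came back.

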